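# Feel out the check weight at the back of the drawer and put it on the balance

## Task

The balance is due for its daily check, but the 200 g check weight has slid to the back of the upper drawer of the grey bench unit. Pull that drawer open to its stop, feel across the back of its floor under the unit's top for the loose weight, take it out and set it gently on the balance pan, neither dropped nor pressed down. Leave the lower drawer and the other things on the bench as they are.

Things in the scene. Friction and masses are not known exactly. Their poses are not given: they have to be found in the camera images.
- cabinet: Grey steel bench unit, two drawers one above the other, fixed: 280 wide (y), 200 deep (x), 154 high. Origin at bench level, middle of the foot of its front face; x points into the unit, y along the front, z up. Its sheet top (2 thick, underside 152 above the bench) begins 4 behind the front face and roofs the whole unit.
- drawer (a joint): How far the upper drawer is pulled out (along the unit's -x), m: 0 shut (at first shut or ajar by up to 5 mm), 0.124 at its stop; 8 N of friction, stays put. Front panel 276 wide, 12 thick, 78 to 150 above the bench, just before the unit's face when shut. Flat floor 88 above the bench, 256 wide, 162 front to back; side walls 34 high, back wall 40 high; 62 free between floor and unit top.
- drawer_handle (a point): Middle of the upper drawer's handle: a steel bar of 10 diameter, 100 long, parallel to the front (y of the unit), its axis 40 before the drawer's front panel and 30 below the top of the unit; moves with the drawer. Axes as the unit's.
- drawer_back (a point): Point on the upper drawer's floor at the middle of the foot of the back wall; moves with the drawer; x points through the back wall, y along it, z up. At the stop the last 38 of floor stay roofed over by the unit's top, out of sight: there stands the weight, the drawer's only content, axis 17 to 26 from the back wall, up to 65 either side of this point; no reading tells where.
- lower_drawer (a joint): How far the lower drawer is pulled out, in m: 0 shut. Empty; to be left shut.
- balance: White top-loading balance, 190 wide, 260 deep, body 62 high, fixed to the bench; origin at the middle of its underside, its low sloping display towards -x. The pan is behind the display, its highest part.
- pan (a joint): How far the balance pan is pressed down, in m: 0 empty; it is carried by a spring and damper: about 2.6 mm with the 200 g weight standing on it, 0.7 N for each further mm, hard stop at 14 mm. Dropping the weight from above about 25 mm, or pressing with 7 N, drives it past 10 mm.
- pan_top (a point): Centre of the upper face of the round flat steel pan, 130 in diameter and 4 thick, 84 above the bench; z up. Sinks with the pan.
- amber_bottle: Amber reagent bottle, 72 in diameter, 150 high, beside the bench unit; origin at the middle of its underside. To be left alone.
- white_jar: White jar with a red lid, 60 in diameter, 115 high, beside the balance; origin at the middle of its underside. To be left alone.
- red_cap: Loose red screw cap lying open side up, 48 in diameter, 18 high, on the bench between robot, balance and unit; origin at the middle of its underside. To be left alone.
- spatula: Steel double-ended laboratory spatula, 200 long, rod 8 thick, lying flat on the bench before the unit; origin at the middle of its underside, x along it. To be left alone.
- search_middle (a point): Fixed in the unit: floor height of the upper drawer, middle of the roofed part, 19 inside the front face. The weight: steel cylinder 32 in diameter, 26 high, with a knob on top (19 in diameter; 41 high in all), 200 g, upright, free to slide. Fingers tilted some 40 degrees, tips leading into the unit, reach it; pushed to the back wall it stops and blocks them.

How it is judged:
By the outcome, as a careful person would: the job done as asked, in the order asked, and still so for the second after the job is handed in, with the robot touching nothing.
It also fails if it takes over 67 s, if anything falls off the work surface, if the arm or the gripper's body presses on something with over 40 N, if the wrist force passes 120 N, or if a joint passes its speed limit or range.

## Robot

A 6-joint arm with a two-finger parallel gripper is mounted at the origin on the work surface. World frame = base frame: x ahead of the robot, y to its left, z up, the work surface at z = 0. Lengths are in mm, angles in rad, forces in N, time in s.
With the tool pointing down it reaches from about 275 to 1000 mm from the base axis. Payload 8.4 kg.
Tool frame: the origin (TCP) lies between the finger pads; the fingertips stand 22 mm ahead of it and the grasp point (between the pads) lies 3 mm ahead of it; z points along the fingers, y is the line along which they close (so a half turn about z gives the same grasp; the last joint's range is limited). The gripper opens to 85 mm and grips with 20 to 120 N. Pads are 22 mm wide; open, the fingers measure 114 mm over their backs; the gripper's body (76 mm by 85 mm) begins 54 mm behind the grasp point. The pads swing forward as they close: fully open they stand 13 mm farther back than shut.
Start: joints at [-1.148, 0.353, 1.633, -0, 1.155, -0.002], TCP at [257.585, -569.454, 229.881] pointing down, gripper open.
Joint ranges: [-2.63, 2.63], [-0.92, 2.1], [0.06, 2.66], [-1.3, 4.44], [0, 2.69], [-3.02, 3.02]. Speed limits (rad/s): [2.22, 2.22, 2.79, 3.14, 3.14, 3.14].

## Interface

Orientations are given as [roll, pitch, yaw] about the fixed x, y, z axes, in that order (R = Rz(yaw) Ry(pitch) Rx(roll)).
In Python, from rig import r, grab_frame gives the robot as it stands.
- The arm moves only by the shell command python3 -m inch 'ROWS' [FORCE]. ROWS is JSON, a list of rows, each a list of 7 numbers: the turn, a rotation vector about the tool's x, y, z as a fraction of full scale, then the shift along the tool's x, y, z as a fraction of full scale, then the closure, from 0 (fully open) to 1 (shut). In form: [[rx, ry, rz, dx, dy, dz, fingers], ...]. A call has 1 to 8 rows; each row shifts and turns the commanded pose from where the row before left it, along the tool's axes as they then stand; what a row does not reach is not made up. Full scale, the value 1, is 2.5 cm for a shift and pi rad for a turn. A row lasts 1/12 s, in which the tool goes at most 41.7 mm and 7.16 degrees, less where a joint would pass 70% of its speed; a pose out of reach is approached as far as the arm can. A call with a number of a shift or a turn outside -1 to 1 is refused whole. A call with a gripper value outside its range is refused whole. The fingers move at their own pace and stop on an object; FORCE is the grip in N (left out, the last holds). Time passes only in rows, so rows that do not move let the fingers close. It gives the time, the measured TCP pose, the force, the opening and the grip force at its end, in the units of the state.
- r.sense(): the state, without advancing time (a new reading comes with each control period).
- grab_frame(name): name is "scene" or "top"; returns a dict with "pixels" (384x512x3 uint8, red, green, blue), "z_map" (384x512 float32, mm along the optical axis (not along the pixel's ray), 0 where there is no reading), "vertical_fov" (degrees; the focal length in pixels is half the picture's height over the tangent of half this angle, whatever the lens; pixels are square), "cx", "cy" (the principal point, pixels), "dist" ([k1, k2, p1, p2, k3] as OpenCV has them; the pictures are not rectified), "cam_to_world" (4x4, takes a point from camera to world coordinates). Camera axes: x right, y down, z forward; pixel columns grow to the right and rows downward; lengths in mm; the calibration is good to about 2 mm. A picture is of the moment at which its call begins.
- r.sign_off(): hands the job in; it is judged then, once.
The state is a dict: "clock": time; "qpos": joint angles; "qvel": joint speeds; "joint_efforts": joint torques, N m; "eef_pos": TCP position; "tcp_rot": TCP orientation; "contact_force": force on the tool from outside, world axes, zero at the start; "wrist_torque": the same for the moment, N m; "opening": opening from 0.0 (shut) to 1.0 (fully open); "grasp_force": force on a finger pad.
Only numpy, scipy, OpenCV 4.12 (cv2) and the standard library are available. Lean on these libraries where they do the work, as an engineer would, in place of code of your own. Each camera call takes 0.05 s, during which the arm holds its last target. There are 200 camera calls.

## Working session

There is one attempt and no reset: what is moved stays moved. The work goes in short steps, Python scripts to look and compute and a shell command to move; the robot and the scene stay as the last step left them, time stands still between calls to the robot, and variables do not carry over. Pictures are saved under pics/ and viewed, at most 10 in all, crops included, and the job is handed in when it is done.

```bash
ls; mkdir -p pics; python3 - <<'E'
from rig import r, grab_frame
import cv2,numpy as np,pickle
for n in ("scene","top"):
    f=grab_frame(n); pickle.dump(f,open(f"/tmp/{n}0.pkl","wb"))
    cv2.imwrite(f"pics/{n}0.png",f["pixels"][:,:,::-1])
    print(n,f["vertical_fov"],f["cx"],f["cy"],f["dist"],np.round(f["cam_to_world"],3).tolist(),(f["z_map"]>0).mean())
print(r.sense())
E
```

```text
pics
scene 56.129278805268704 257.61309351312696 190.73682151132908 [-0.10194175  0.          0.          0.          0.        ] [[-0.945, 0.311, -0.104, 692.009], [0.327, 0.894, -0.304, 343.956], [-0.002, -0.322, -0.947, 1250.787], [0.0, 0.0, 0.0, 1.0]] 0.9959818522135416
top 52.59568481309673 258.04417457338417 189.16252060957768 [0.02304417 0.         0.         0.         0.        ] [[0.012, -0.998, 0.055, 523.96], [-1.0, -0.012, -0.012, -6.966], [0.013, -0.055, -0.998, 1289.785], [0.0, 0.0, 0.0, 1.0]] 0.9962310791015625
{'clock': 0.1, 'qpos': array([-1.14840097e+00,  3.53562946e-01,  1.63406835e+00,  2.74834814e-05,
        1.15518191e+00, -2.40521690e-03]), 'qvel': array([ 1.12696602e-03, -2.59464046e-03, -1.17517398e-03, -7.02651030e-04,
       -1.93618418e-03,  7.82190412e-05]), 'joint_efforts': array([-1.74174666e-04, -6.06356978e+01, -3.42820287e+01,  7.68419227e-06,
        4.02593985e-03, -4.99130934e-06]), 'eef_pos': array([ 257.41677932, -569.05885104,  229.24303154]), 'tcp_rot': array([-3.14037216e+00, -2.80658345e-05,  4.24789449e-01]), 'contact_force': array([-0.71102778,  0.27414211,  0.52342179]), 'wrist_torque': array([-0.00669943, -0.05673799, -0.05605425]), 'grasp_force': 0.0, 'opening': 0.9961850490153811}
```

View pics/scene0.png

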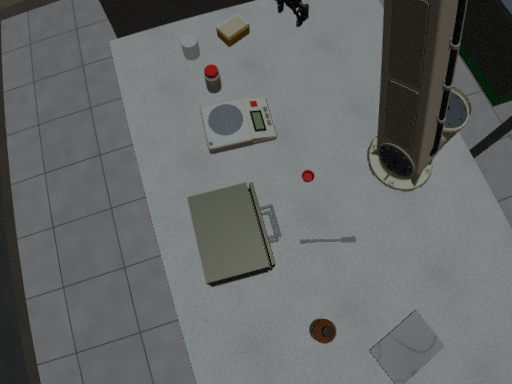

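View pics/top0.png

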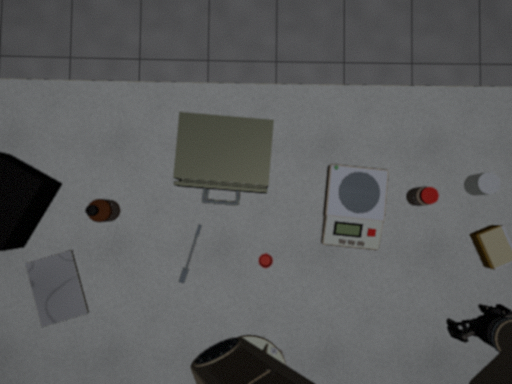

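The scene view shows the unit's top (230,232) with handle (272,224), balance pan (225,120), cap (308,176) and spatula (328,240). The top view shows the unit (224,150), handle (221,197), pan (359,192), spatula (190,253), cap (265,260), jar (428,195) and bottle (103,210). Next I measure the unit, the handle and the pan.

```bash
cat > h.py <<'E'
import numpy as np,cv2,pickle
def K(f):
    F=192/np.tan(np.radians(f["vertical_fov"])/2); return np.array([[F,0,f["cx"]],[0,F,f["cy"]],[0,0,1.]])
def rays(f,px):
    p=cv2.undistortPoints(np.asarray(px,float).reshape(-1,1,2),K(f),np.array(f["dist"],float)).reshape(-1,2)
    return np.c_[p,np.ones(len(p))]
def plane(f,px,z):
    T=np.array(f["cam_to_world"]); d=rays(f,px)@T[:3,:3].T; o=T[:3,3]
    return o+d*((z-o[2])/d[:,2])[:,None]
def cloud(f):
    T=np.array(f["cam_to_world"]); v,u=np.mgrid[:384,:512]
    d=rays(f,np.c_[u.ravel(),v.ravel()])*f["z_map"].reshape(-1,1)
    return (d@T[:3,:3].T+T[:3,3]).reshape(384,512,3)
def big(m,box):
    u0,v0,u1,v1=box; k=np.zeros(m.shape,np.uint8); k[v0:v1,u0:u1]=m[v0:v1,u0:u1]
    c,_=cv2.findContours(k,cv2.RETR_EXTERNAL,cv2.CHAIN_APPROX_NONE); return max(c,key=cv2.contourArea).reshape(-1,2)
E
python3 - <<'E'
from h import *
boxes={"top":dict(cab=(160,95,290,205),han=(195,185,250,210),pan=(325,160,395,220),cap=(250,245,280,275),spa=(170,220,210,290),bot=(80,190,125,228),jar=(400,180,445,212)),
"scene":dict(cab=(175,170,285,295),han=(250,195,290,250),pan=(195,90,250,145),cap=(295,165,320,187),spa=(295,230,362,250),bot=(300,310,345,350),jar=(198,60,225,98))}
for n in boxes:
    f=pickle.load(open(f"/tmp/{n}0.pkl","rb")); C=cloud(f); Z=C[...,2]; B=boxes[n]
    hsv=cv2.cvtColor(f["pixels"],cv2.COLOR_RGB2HSV)
    print(n,"bench z",np.median(Z[180:380:5,250:300:5]))
    m=((abs(Z-154)<7)).astype(np.uint8); c=big(m,B["cab"]); w=plane(f,c,154)
    R=cv2.minAreaRect(w[:,:2].astype(np.float32)); print("cab rect",R,np.median(Z[m>0]),cv2.boxPoints(R).round(1).tolist())
    m=((Z>105)&(Z<138)).astype(np.uint8); 
    u0,v0,u1,v1=B["han"]; vv,uu=np.nonzero(m[v0:v1,u0:u1]); P=C[v0:v1,u0:u1][vv,uu]; print("han",len(P),P.min(0).round(),P.max(0).round(),np.median(P,0).round(1))
    m=(abs(Z-84)<9).astype(np.uint8)
    m2=m&((hsv[...,2]<150).astype(np.uint8)); c=big(m2,B["pan"]); e=cv2.fitEllipse(c); w=plane(f,c,84); print("pan",plane(f,[e[0]],84).round(1),cv2.minEnclosingCircle(w[:,:2].astype(np.float32)))
    for k,zt in dict(cap=18,spa=8,bot=150,jar=115).items():
        u0,v0,u1,v1=B[k]; q=Z[v0:v1,u0:u1]>(zt*0.5 if k!="spa" else 4); P=C[v0:v1,u0:u1][q]
        print(k,P.min(0).round(),P.max(0).round(),P.mean(0).round(1))
E
```

```text
top bench z 1.2004976986511338
cab rect ((705.1602172851562, 82.53883361816406), (282.6762390136719, 195.89041137695312), 86.06647491455078) 153.93679623125456 [[597.7999877929688, -51.70000076293945], [793.2000122070312, -65.19999694824219], [812.5999755859375, 216.8000030517578], [617.0999755859375, 230.3000030517578]]
han 239 [540.  18. 105.] [592. 167. 138.] [552.   91.6 127.8]
pan [[ 584.2 -336.5   84. ]] ((584.3997192382812, -336.6703796386719), 64.51546478271484)
cap [341. -71.   9.] [ 524.   -7. 1290.] [365.7 -48.9  49.6]
spa [268.  -7.   4.] [ 524.  264. 1290.] [388.3 193.   48.7]
bot [487.  -7.  75.] [ 554.  492. 1290.] [520.1 445.6 134.4]
jar [ 524. -566.   58.] [ 605.   -7. 1290.] [ 574.7 -521.7  125.1]
scene bench z 1.2244106601644944
cab rect ((707.251220703125, 82.72490692138672), (282.7805480957031, 197.03579711914062), 85.9686508178711) 154.2527048296697 [[599.0, -51.400001525878906], [795.5999755859375, -65.19999694824219], [815.5, 216.8000030517578], [618.9000244140625, 230.6999969482422]]
han 212 [541. -16. 105.] [606. 171. 138.] [555.7  93.7 128.4]
pan [[ 587.3 -334.7   84. ]] ((587.2164916992188, -334.9816589355469), 64.86149597167969)
cap [342. -71.   9.] [ 692.  344. 1251.] [406.1   1.7 183.8]
spa [273. 129.   4.] [ 692.  344. 1251.] [383.2 198.9  25.6]
bot [485. 344.  75.] [ 692.  500. 1251.] [529.4 459.3 138.8]
jar [ 547. -566.   58.] [ 692.  344. 1251.] [ 580.2 -516.6  115.9]
```

```bash
python3 - <<'E'
from h import *
a=-0.0698; o=np.array([604.5,89.7]); ex=np.array([np.cos(a),np.sin(a)]); ey=np.array([-ex[1],ex[0]])
for n in ("top","scene"):
    f=pickle.load(open(f"/tmp/{n}0.pkl","rb")); C=cloud(f); P=C[90:310,150:300].reshape(-1,3)
    X=(P[:,:2]-o)@ex; Y=(P[:,:2]-o)@ey; Z=P[:,2]
    s=(X<-25)&(X>-80)&(abs(Y)<80)&(Z>112)&(Z<140); b=s&(abs(Y)<38)
    print(n,"bar X",np.percentile(X[b],[5,50,95]).round(1),"Z",np.median(Z[b]).round(1),"Y ext",np.percentile(Y[s],[1,99]).round(1),b.sum())
    g=(abs(Y)<100)&(Z>140)
    print(np.histogram(X[g],np.arange(-24,21,3)))
    print([np.median(Z[g&(X>x)&(X<x+3)]).round(1) for x in range(-20,20,3) if (g&(X>x)&(X<x+3)).any()])
E
python3 -m inch '[[0,0,-0.038,0,0,0,0.3],[0,0,-0.038,0,0,0,0.6],[0,0,-0.038,0,0,0,0.6],[0,0,-0.038,0,0,0,0.6],[0,0,-0.038,0,0,0,0.6],[0,0,-0.038,0,0,0,0.6],[0,0,-0.038,0,0,0,0.6],[0,0,-0.038,0,0,0,0.6]]' 40
```

```text
top bar X [-61.9 -57.4 -53.1] Z 127.8 Y ext [-55.8  52.4] 87
(array([ 0,  0, 65, 72, 72, 69,  9,  0,  1, 69, 67, 69, 69, 70]), array([-24, -21, -18, -15, -12,  -9,  -6,  -3,   0,   3,   6,   9,  12,
        15,  18]))
[np.float64(148.2), np.float64(149.1), np.float64(150.2), np.float64(150.7), np.float64(150.3), np.float64(154.0), np.float64(154.1), np.float64(154.3), np.float64(154.2), np.float64(154.3), np.float64(153.9), np.float64(154.0)]
scene bar X [-60.3 -55.5 -51.5] Z 128.7 Y ext [-54.3  54.3] 72
(array([ 0,  0, 19, 61, 57, 60, 50,  0,  0, 31, 61, 60, 59, 58]), array([-24, -21, -18, -15, -12,  -9,  -6,  -3,   0,   3,   6,   9,  12,
        15,  18]))
[np.float64(150.5), np.float64(150.8), np.float64(150.5), np.float64(150.3), np.float64(148.1), np.float64(154.7), np.float64(154.9), np.float64(154.7), np.float64(154.0), np.float64(154.6), np.float64(154.4)]
clock: 0.77
eef_pos: [257.5, -569.2, 229.4]
tcp_rot: [-3.141, -0.001, 1.386]
contact_force: [-0.7, -0.4, 0.2]
opening: 0.399
grasp_force: 0.0
```

```bash
python3 -m inch '[[0,0,-0.0366,0,0,0,0.6],[0,0,0,0.5,0.18,0,0.6],[0,0,0,0.97,0.35,0,0.6],[0,0,0,0.97,0.35,0,0.6],[0,0,0,0.97,0.35,0,0.6],[0,0,0,0.97,0.35,0,0.6],[0,0,0,0.97,0.35,0,0.6],[0,0,0,0.97,0.35,0,0.6]]'
python3 -m inch '[[0,0,0,0.97,0.35,0,0.6],[0,0,0,0.97,0.35,0,0.6],[0,0,0,0.97,0.35,0,0.6],[0,0,0,0.97,0.35,0,0.6],[0,0,0,0.97,0.35,0,0.6],[0,0,0,0.97,0.35,0,0.6],[0,0,0,0.97,0.35,0,0.6],[0,0,0,0.97,0.35,0,0.6]]'
python3 -m inch '[[0,0,0,0.97,0.35,0,0.6],[0,0,0,0.97,0.35,0,0.6],[0,0,0,0.97,0.35,0,0.6],[0,0,0,0.97,0.35,0,0.6],[0,0,0,0.97,0.35,0,0.6],[0,0,0,0.97,0.35,0,0.6],[0,0,0,0.97,0.35,0,0.6],[0,0,0,0.97,0.35,0,0.6]]'
python3 -m inch '[[0,0,0,0.97,0.35,0,0.6],[0,0,0,0.97,0.35,0,0.6],[0,0,0,0.97,0.35,0,0.6],[0,0,0,0.5,0.17,0,0.6],[0,0,0,0,0,0,0.6]]'
```

```text
clock: 1.43
eef_pos: [326.7, -414.1, 229.6]
tcp_rot: [-3.141, -0.001, 1.491]
contact_force: [0.4, 0.1, -0.3]
opening: 0.402
grasp_force: 0.0
clock: 2.1
eef_pos: [410.8, -226.1, 229.7]
tcp_rot: [-3.141, -0.0, 1.491]
contact_force: [0.8, -0.0, -0.4]
opening: 0.398
grasp_force: 0.0
clock: 2.77
eef_pos: [495.0, -38.1, 229.7]
tcp_rot: [-3.141, -0.0, 1.491]
contact_force: [1.1, 1.1, 0.3]
opening: 0.398
grasp_force: 0.0
clock: 3.18
eef_pos: [532.6, 45.1, 229.7]
tcp_rot: [-3.142, -0.001, 1.495]
contact_force: [0.0, -0.3, 0.8]
opening: 0.396
grasp_force: 0.0
```

```bash
python3 -m inch '[[0,0,0,0.99,0.24,0,0.6],[0,0,0,0.99,0.23,0,0.6],[0,0,0,0,0,0,0.6],[0,0,0,0,0,0.8,0.6],[0,0,0,0,0,0.8,0.6],[0,0,0,0,0,0.6,0.6],[0,0,0,0,0,0,0.6]]'; python3 - <<'E'
from h import *; from rig import grab_frame
f=grab_frame("top"); im=f["pixels"][:,:,::-1][150:240,170:290]; cv2.imwrite("pics/hover.png",cv2.resize(im,None,fx=6,fy=6,interpolation=cv2.INTER_CUBIC))
E
```

```text
clock: 3.77
eef_pos: [545.0, 89.8, 171.9]
tcp_rot: [-3.136, 0.002, 1.493]
contact_force: [-1.4, -0.1, -0.4]
opening: 0.398
grasp_force: 0.0
```

View pics/hover.png

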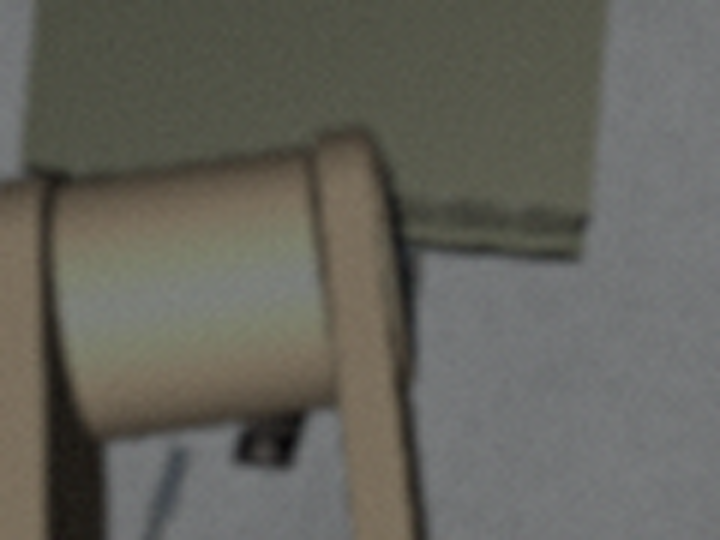

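The crop shows the arm and wrist hiding the handle (wrist around (200,300), unit edge at (500,220)), so I rely on the measured positions.

```bash
python3 -m inch '[[0,0,0,0.15,0.11,0,0.6],[0,0,0,0,0,0,0.6],[0,0,0,0,0,0.4,0.6],[0,0,0,0,0,0.4,0.6],[0,0,0,0,0,0,0.6]]'; python3 -m inch '[[0,0,0,0,0,0.4,0.6],[0,0,0,0,0,0.4,0.6],[0,0,0,0,0,0.2,0.6],[0,0,0,0,0,0,0.6]]'
```

```text
clock: 4.23
eef_pos: [549.6, 94.4, 152.9]
tcp_rot: [-3.139, 0.001, 1.495]
contact_force: [-0.8, -1.2, -0.3]
opening: 0.397
grasp_force: 0.0
clock: 4.57
eef_pos: [549.8, 94.5, 128.1]
tcp_rot: [-3.139, 0.001, 1.495]
contact_force: [-0.3, 0.9, 0.4]
opening: 0.399
grasp_force: 0.0
```

No contact on the way down, so I close on the bar.

```bash
python3 -m inch '[[0,0,0,0,0,0.1,1],[0,0,0,0,0,0,1],[0,0,0,0,0,0,1],[0,0,0,0,0,0,1],[0,0,0,0,0,0,1]]' 50; python3 -m inch '[[0,0,0,0,-0.4,0,1],[0,0,0,0,-0.4,0,1],[0,0,0,0,0,0,1]]'
```

```text
clock: 4.98
eef_pos: [551.2, 94.8, 127.8]
tcp_rot: [3.141, -0.0, 1.495]
contact_force: [-0.5, -0.0, -0.3]
opening: 0.002
grasp_force: 0.0
clock: 5.23
eef_pos: [528.2, 96.2, 127.0]
tcp_rot: [-3.139, 0.0, 1.495]
contact_force: [-1.3, -0.6, -0.2]
opening: 0.0
grasp_force: 0.0
```

The fingers closed on nothing, so I look before doing anything else.

```bash
python3 - <<'E'
from h import *; from rig import grab_frame
f=grab_frame("scene"); pickle.dump(f,open("/tmp/s1.pkl","wb")); im=f["pixels"][:,:,::-1][150:300,170:370]; cv2.imwrite("pics/s1.png",cv2.resize(im,None,fx=4,fy=4,interpolation=cv2.INTER_CUBIC))
a=-0.0698; o=np.array([604.5,89.7]); ex=np.array([np.cos(a),np.sin(a)]); ey=np.array([-ex[1],ex[0]])
P=cloud(f)[150:300,170:370].reshape(-1,3)
X=(P[:,:2]-o)@ex; Y=(P[:,:2]-o)@ey; Z=P[:,2]
s=(X<-25)&(X>-100)&(abs(Y)<60)&(Z>112)&(Z<140)
for y in range(-60,60,10):
  b=s&(Y>y)&(Y<y+10); print(y,b.sum(),np.percentile(X[b],[5,50,95]).round(1) if b.any() else "",np.median(Z[b]).round(1) if b.any() else "")
E
```

```text
-60 11 [-54.1 -43.4 -29.6] 128.7
-50 21 [-53.2 -39.6 -25.9] 127.4
-40 0  
-30 0  
-20 0  
-10 0  
0 6 [-57.2 -54.2 -51. ] 129.0
10 11 [-67.1 -55.1 -51. ] 129.2
20 9 [-59.3 -55.2 -52.2] 129.9
30 10 [-59.7 -55.2 -51.2] 128.4
40 22 [-58.5 -47.8 -29.2] 127.3
50 18 [-54.8 -41.  -28.1] 128.0
```

View pics/s1.png

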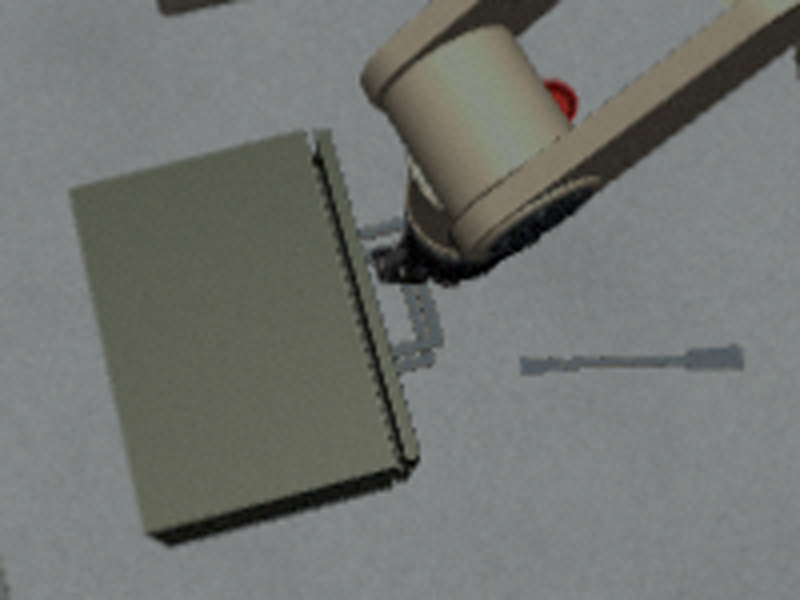

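The crop shows the handle bar in place at (425,315) and the drawer unmoved. The finger tips sit dark at (395,265), overlapping the bar line. I check where the fingers really are.

```bash
python3 - <<'E'
from h import *
from rig import r
f=pickle.load(open("/tmp/s1.pkl","rb")); C=cloud(f)
a=-0.0698; o=np.array([604.5,89.7]); ex=np.array([np.cos(a),np.sin(a)]); ey=np.array([-ex[1],ex[0]])
for v in range(206,222,2):
  print(v,[ (int(((C[v,u,:2]-o)@ex)),int((C[v,u,:2]-o)@ey),int(C[v,u,2])) for u in range(258,282,2)])
s=r.sense(); print(s["eef_pos"],s["tcp_rot"],s["qpos"],s["contact_force"])
E
```

```text
206 [(-13, -51, 149), (-32, -92, -1), (-28, -55, 124), (-33, -51, 132), (-39, -49, 133), (-46, -49, 129), (-53, -48, 125), (-36, 7, 326), (-39, 13, 342), (-42, 19, 360), (-45, 24, 373), (-49, 28, 384)]
208 [(-11, -43, 158), (-19, -50, 127), (-25, -47, 129), (-32, -46, 128), (-38, -45, 124), (-57, -77, 0), (-50, -40, 132), (-39, 3, 288), (-39, 16, 334), (-43, 20, 342), (-46, 24, 355), (-50, 29, 365)]
210 [(-10, -39, 147), (-27, -77, 0), (-35, -76, -1), (-41, -74, 0), (-48, -72, 0), (-55, -70, -1), (69, 259, 1250), (-39, 5, 275), (-39, 18, 320), (-42, 24, 338), (-47, 25, 337), (-50, 29, 349)]
212 [(-8, -31, 153), (-14, -31, 149), (-28, -54, 53), (-20, -8, 223), (-26, -7, 222), (-32, -8, 213), (-36, 0, 235), (-39, 6, 257), (-41, 14, 285), (-42, 24, 319), (-46, 28, 328), (-50, 32, 339)]
214 [(-6, -26, 150), (-12, -24, 151), (-26, -47, 54), (-18, -2, 223), (-24, 0, 226), (-29, 1, 226), (-34, 4, 233), (-38, 9, 246), (-41, 16, 270), (-45, 22, 288), (-48, 26, 300), (69, 259, 1250)]
216 [(-5, -20, 148), (-10, -17, 152), (-29, -54, 0), (-17, 3, 223), (-22, 5, 224), (-28, 5, 221), (-34, 5, 215), (-42, 3, 201), (-45, 11, 226), (-45, 23, 267), (-49, 27, 279), (-54, 31, 289)]
218 [(-3, -14, 148), (-9, -11, 152), (-27, -47, -2), (-16, 7, 216), (-21, 10, 223), (-27, 11, 220), (-33, 12, 218), (-40, 9, 199), (-47, 9, 193), (-53, 9, 185), (-61, 7, 171), (-54, 32, 270)]
220 [(-3, -13, 126), (-7, -5, 150), (-13, -4, 150), (-32, -38, 0), (-20, 13, 212), (-27, 12, 202), (-33, 12, 195), (-40, 13, 189), (-46, 13, 184), (-52, 15, 186), (-63, 7, 143), (-69, 8, 142)]
[529.32323363  96.22517824 127.31306642] [-3.14053936e+00  2.26200599e-04  1.49510848e+00] [1.77008855e-01 3.44460081e-01 1.90926194e+00 5.70873456e-05
 8.88947024e-01 2.52660821e-01] [-0.26039395  0.54463395  0.42447316]
```

```bash
python3 - <<'E'
from h import *
f=pickle.load(open("/tmp/s1.pkl","rb")); C=cloud(f)
a=-0.0698; o=np.array([604.5,89.7]); ex=np.array([np.cos(a),np.sin(a)]); ey=np.array([-ex[1],ex[0]])
for v in range(215,226):
  print(v,[ (int(((C[v,u,:2]-o)@ex)),int((C[v,u,:2]-o)@ey),int(C[v,u,2])) for u in range(270,286)])
E
```

```text
215 [(-34, 5, 225), (-36, 9, 238), (-38, 10, 239), (-41, 11, 243), (-44, 11, 237), (-44, 19, 267), (-45, 22, 277), (-47, 25, 285), (-49, 27, 292), (-51, 29, 295), (-53, 30, 299), (-55, 32, 301), (-56, 37, 319), (-58, 37, 318), (-61, 38, 321), (-63, 39, 322)]
216 [(-34, 5, 215), (-37, 6, 214), (-42, 3, 201), (-41, 11, 230), (-45, 11, 226), (-48, 12, 225), (-45, 23, 267), (-47, 25, 274), (-49, 27, 279), (-51, 29, 286), (-54, 31, 289), (-56, 32, 293), (-58, 34, 297), (-60, 35, 297), (-63, 36, 298), (-65, 37, 301)]
217 [(-33, 9, 217), (-37, 7, 207), (-41, 5, 197), (-46, 2, 181), (-48, 4, 186), (-51, 5, 187), (-54, 6, 188), (-48, 25, 265), (-49, 28, 273), (-52, 29, 274), (-54, 31, 277), (-56, 33, 286), (-59, 33, 282), (-61, 35, 288), (-64, 36, 286), (-66, 36, 286)]
218 [(-33, 12, 218), (69, 259, 1250), (-40, 9, 199), (-43, 9, 198), (-47, 9, 193), (-50, 10, 193), (-53, 9, 185), (-57, 8, 177), (-61, 7, 171), (-53, 29, 263), (-54, 32, 270), (-56, 34, 276), (-59, 34, 273), (-61, 36, 278), (-64, 36, 277), (-67, 37, 279)]
219 [(-33, 12, 207), (-36, 12, 203), (-39, 13, 203), (-42, 13, 200), (-46
[... 977 characters left out ...]
8, 56), (-50, -7, 55), (-54, -7, 55), (-63, -18, 1), (-52, 11, 133), (-55, 12, 132), (-59, 12, 127), (-77, -14, 1), (-80, -13, 1), (-84, -12, 0), (-87, -11, 2), (-90, -10, 1), (-94, -9, 0), (-97, -8, 1), (-101, -8, 0)]
224 [(-48, -17, 5), (-47, -6, 51), (-50, -4, 53), (-53, -4, 53), (-62, -14, 2), (-51, 14, 130), (-55, 14, 128), (-58, 15, 129), (-76, -11, -1), (-79, -9, 5), (-83, -9, 0), (-86, -7, 3), (-89, -7, 2), (-93, -6, -1), (-96, -4, 3), (-100, -4, 0)]
225 [(-47, -15, 0), (-51, -14, 0), (-48, 0, 57), (-52, 0, 54), (-55, 0, 54), (-51, 16, 125), (-53, 18, 130), (-57, 18, 126), (-75, -7, 0), (-78, -6, 3), (-81, -5, 1), (-85, -4, 3), (-88, -3, 0), (-92, -2, 1), (-96, -2, -2), (-99, -1, 1)]
```

Depth on the finger's side face shows the tips ending at about z 130–140 with the TCP reading at 127. The tips are therefore near TCP height and passed over the bar (top at 129). I re-centre, then go down about 25 mm further while watching the force; nothing is in the way down to z 75.

```bash
python3 -m inch '[[0,0,0,0,0,-0.5,0.6],[0,0,0,-0.02,0.4,0,0.6],[0,0,0,-0.02,0.4,0,0.6],[0,0,0,0,0,0,0.6],[0,0,0,0,0,0.4,0.6],[0,0,0,0,0,0,0.6]]'; python3 -m inch '[[0,0,0,0,0,0.4,0.6],[0,0,0,0,0,0.3,0.6],[0,0,0,0,0,0,0.6]]';python3 -m inch '[[0,0,0,0,0,0.4,0.6],[0,0,0,0,0,0,0.6]]'
```

```text
clock: 5.78
eef_pos: [549.7, 93.4, 127.6]
tcp_rot: [-3.139, 0.001, 1.494]
contact_force: [-1.2, -0.8, -0.2]
opening: 0.398
grasp_force: 0.0
clock: 6.03
eef_pos: [549.2, 93.5, 110.1]
tcp_rot: [-3.138, 0.001, 1.495]
contact_force: [-1.0, -0.7, 0.2]
opening: 0.399
grasp_force: 0.0
clock: 6.2
eef_pos: [554.3, 93.7, 104.8]
tcp_rot: [3.134, -0.001, 1.495]
contact_force: [-0.9, -3.0, 22.0]
opening: 0.401
grasp_force: 9.8
```

Contact gave 22 N upward at TCP z 104.8. I take depth at this moment, before backing off.

```bash
python3 - <<'E'
from h import *
from rig import r,grab_frame
f=grab_frame("scene"); pickle.dump(f,open("/tmp/s2.pkl","wb")); im=f["pixels"][:,:,::-1][195:245,240:310]; cv2.imwrite("pics/s2.png",cv2.resize(im,None,fx=10,fy=10,interpolation=cv2.INTER_CUBIC))
s=r.sense(); print(s["eef_pos"],s["contact_force"],s["wrist_torque"],s["qpos"])
E
```

```text
[554.25411829  93.71230465 104.92908497] [ 0.07303174 -3.64209871 20.04657305] [-0.492546   -0.81979648 -0.13968445] [ 1.65389272e-01  4.04506263e-01  1.87827405e+00 -1.22395293e-03
  8.51439496e-01  2.42063703e-01]
```

View pics/s2.png

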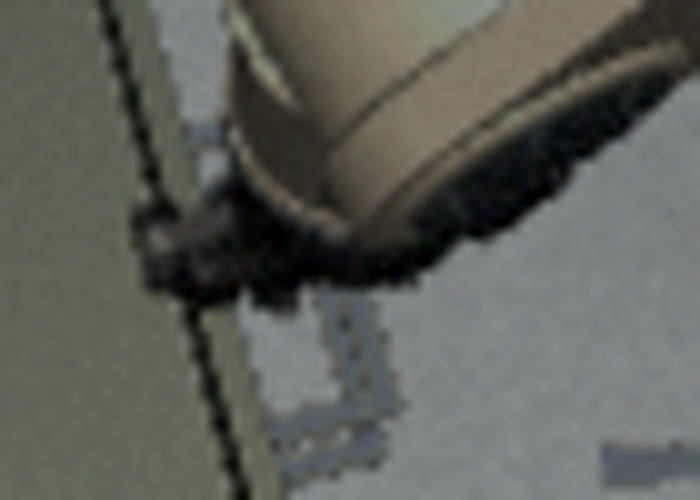

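The crop shows the outer knuckle at (150,240) reaching over the drawer front and roof edge, with a finger at (275,300) between panel and bar (350,330).

```bash
python3 - <<'E'
from h import *
f=pickle.load(open("/tmp/s2.pkl","rb")); C=cloud(f)
a=-0.0698; o=np.array([604.5,89.7]); ex=np.array([np.cos(a),np.sin(a)]); ey=np.array([-ex[1],ex[0]])
for v in range(214,229):
  print(v,[ (int(((C[v,u,:2]-o)@ex)),int((C[v,u,:2]-o)@ey),int(C[v,u,2])) for u in range(252,276,1)])
E
python3 -m inch '[[0,0,0,0,0,-0.3,0.6],[0,0,0,0,0,0,0.6]]'
```

```text
214 [(11, -30, 151), (8, -29, 152), (5, -28, 155), (0, -39, 107), (0, -27, 150), (-3, -27, 151), (-6, -26, 149), (-9, -26, 147), (-19, -49, 55), (-10, -6, 219), (-13, -4, 221), (-14, 2, 245), (-14, 8, 267), (-14, 17, 300), (-16, 19, 305), (-18, 22, 315), (-21, 23, 314), (-23, 25, 321), (-25, 27, 326), (-27, 29, 329), (-27, 35, 351), (-18, 61, 452), (-20, 63, 458), (-21, 65, 465)]
215 [(12, -27, 154), (9, -25, 157), (9, -10, 211), (7, -9, 213), (3, -10, 206), (0, -11, 199), (-2, -10, 200), (-8, -22, 149), (-11, -21, 149), (-9, -3, 216), (-12, -3, 215), (-13, 3, 238), (-15, 7, 252), (-16, 13, 272), (-16, 20, 300), (-18, 22, 304), (-20, 25, 311), (-22, 27, 318), (-25, 27, 314), (-27, 30, 323), (-29, 31, 324), (-30, 36, 343), (-20, 65, 456), (-22, 65, 457)]
216 [(13, -24, 151), (13, -8, 210), (10, -8, 208), (7, -7, 207), (4, -6, 208), (1, -8, 198), (0, -4, 211), (-3, -3, 213), (-6, -2, 213), (-9, -1, 214), (-12, 0, 214), (-13, 3, 228), (-15, 8, 246), (-16, 13, 263), (-18, 17, 276), (-18, 23, 296), (-20, 26, 306), (-22, 29, 315), (-24, 30, 315), (-27, 31, 318), (-29, 32, 316), (-32, 33, 3
[... 3830 characters left out ...]
155), (-7, 17, 151), (-10, 18, 152), (-24, -12, 3), (-28, -13, 0), (-31, -10, 4), (-35, -11, 0), (-38, -9, 3), (-42, -8, 1), (-45, -7, 2), (-49, -7, 0), (-47, 5, 56), (-50, 6, 54), (-54, 6, 51), (-49, 23, 129)]
228 [(23, 13, 155), (20, 14, 156), (17, 15, 156), (14, 15, 153), (11, 15, 151), (8, 17, 154), (5, 17, 150), (0, 9, 109), (-1, 18, 148), (-3, 20, 151), (-7, 19, 147), (-10, 21, 149), (-24, -10, 1), (-27, -9, 1), (-31, -8, -1), (-34, -7, 1), (-38, -7, -2), (-41, -6, -2), (-44, -4, 1), (-48, -3, 1), (-46, 8, 52), (-49, 9, 54), (-52, 10, 56), (-48, 26, 126)]
clock: 6.42
eef_pos: [551.6, 93.8, 110.9]
tcp_rot: [3.14, -0.0, 1.495]
contact_force: [0.6, 0.6, -0.4]
opening: 0.4
grasp_force: 0.0
```

The depth shows the inner finger tip at z≈108–114 at TCP 105, already beside the bar. The contact was the knuckle on the drawer front's top edge (z≈150). I check the tip offset against the first pictures, then close at TCP ≈108.

```bash
python3 - <<'E'
from h import *
for n in("top","scene"):
    f=pickle.load(open(f"/tmp/{n}0.pkl","rb")); C=cloud(f).reshape(-1,3)
    d=C[:,:2]-np.array([257.5,-569.2]); c,s=np.cos(.4248),np.sin(.4248)
    X=d@[c,s]; Y=d@[s,-c]; Z=C[:,2]
    m=(np.hypot(X,Y)<90)&(Z>120)&(Z<500)
    for lo in range(180,330,10):
        q=m&(Z>=lo)&(Z<lo+10)
        if q.any(): print(n,lo,q.sum(),"X",np.percentile(X[q],[2,50,98]).round(),"Y",np.percentile(Y[q],[2,25,50,75,98]).round())
E
python3 -m inch '[[0,0,0,0,-0.1,0.1,0.6],[0,0,0,0,0,0,1],[0,0,0,0,0,0,1],[0,0,0,0,0,0,1],[0,0,0,0,0,0,1],[0,0,0,0,0,0,1]]' 50
```

```text
top 240 8 X [-6.  7. 10.] Y [-51. -46.  42.  43.  43.]
top 250 32 X [-11.   6.  10.] Y [-57. -49.  41.  43.  54.]
top 260 32 X [-5.  6. 10.] Y [-58. -51.  40.  42.  53.]
top 270 24 X [ 3.  9. 11.] Y [-58. -51.  -1.  43.  51.]
top 280 18 X [ 5.  9. 12.] Y [-67. -56.  44.  47.  60.]
top 290 101 X [-8.  7. 14.] Y [-75. -55.  46.  58.  67.]
top 300 110 X [-9.  9. 17.] Y [-75. -64. -38.  35.  68.]
top 310 83 X [-10.  11.  18.] Y [-74. -64. -37.  24.  68.]
top 320 74 X [-10.  12.  19.] Y [-73. -71. -30. -16.  66.]
scene 240 7 X [-11.   4.   9.] Y [-50.  -3.  42.  46.  48.]
scene 250 19 X [-5.  8. 13.] Y [-56. -52. -45.  42.  51.]
scene 260 24 X [-9.  5. 12.] Y [-60. -52.  40.  42.  52.]
scene 270 19 X [-10.   6.  12.] Y [-59. -53.  41.  42.  49.]
scene 280 21 X [-9. 10. 13.] Y [-72. -54. -45.  43.  55.]
scene 290 40 X [-11.  11.  13.] Y [-76. -70. -56. -42.  58.]
scene 300 53 X [-12.  10.  17.] Y [-77. -69. -42. -32.  34.]
scene 310 54 X [-13.  12.  19.] Y [-73. -61. -32.  10.  35.]
scene 320 47 X [-8. 11. 21.] Y [-75. -70. -32. -13.  17.]
clock: 6.92
eef_pos: [549.1, 93.8, 107.0]
tcp_rot: [3.14, 0.0, 1.495]
contact_force: [5.3, -1.4, -3.7]
opening: 0.098
grasp_force: 48.6
```

Bar gripped (opening 0.098, 49 N). Both first pictures also put the open tips at z≈246 with the TCP at 230, so the real tips sit about 25 mm behind the stated position: shut tip ≈ TCP − 3 mm along the tool. Now I pull.

```bash
python3 -m inch '[[0,0,0,0,-0.3,0,1],[0,0,0,0,-0.6,0,1],[0,0,0,0,-0.6,0,1],[0,0,0,0,-0.6,0,1],[0,0,0,0,-0.6,0,1],[0,0,0,0,-0.6,0,1],[0,0,0,0,-0.6,0,1],[0,0,0,0,0,0,1]]'; python3 -m inch '[[0,0,0,0,-0.2,0,1],[0,0,0,0,-0.2,0,1],[0,0,0,0,0,0,1]]'
```

```text
clock: 7.58
eef_pos: [448.4, 100.8, 106.9]
tcp_rot: [-3.139, 0.001, 1.495]
contact_force: [-5.8, -2.7, 3.9]
opening: 0.094
grasp_force: 51.4
clock: 7.83
eef_pos: [441.2, 101.4, 107.0]
tcp_rot: [3.141, 0.001, 1.496]
contact_force: [2.7, -7.7, -3.9]
opening: 0.09
grasp_force: 50.5
```

```bash
python3 -m inch '[[0,0,0,0,-0.2,0,1],[0,0,0,0,-0.1,0,1],[0,0,0,0,0,0,1]]'; python3 -m inch '[[0,0,0,0,-0.2,0,1],[0,0,0,0,0,0,1]]';python3 -m inch '[[0,0,0,0,-0.1,0,1],[0,0,0,0,0,0,1]]'
```

```text
clock: 8.08
eef_pos: [434.3, 101.9, 107.0]
tcp_rot: [3.141, 0.001, 1.496]
contact_force: [4.1, -7.6, -5.7]
opening: 0.093
grasp_force: 50.4
clock: 8.25
eef_pos: [429.4, 102.2, 107.0]
tcp_rot: [3.14, 0.001, 1.496]
contact_force: [5.4, -7.4, -6.6]
opening: 0.093
grasp_force: 50.3
clock: 8.42
eef_pos: [429.4, 102.3, 107.1]
tcp_rot: [3.136, 0.001, 1.496]
contact_force: [15.5, -10.7, -18.8]
opening: 0.093
grasp_force: 49.4
```

The drawer is at its stop: x 429.4 against an expected 428.9, with the force rising. Release, lift, then turn a quarter.

```bash
python3 -m inch '[[0,0,0,0,0.1,0,0.6],[0,0,0,0,0,0,0.6],[0,0,0,0,0,0,0.6],[0,0,0,0,0,0,0.6],[0,0,0,0,0,-0.5,0.6],[0,0,0,0,0,-0.9,0.6],[0,0,0,0,0,-0.9,0.6],[0,0,0,0,0,-0.9,0.6]]'; python3 -m inch '[[0,0,0.0384,0,0,-0.8,0.3],[0,0,0.0384,0,0,0,0],[0,0,0.0384,0,0,0,0],[0,0,0.0384,0,0,0,0],[0,0,0.0384,0,0,0,0],[0,0,0.0384,0,0,0,0],[0,0,0.0384,0,0,0,0],[0,0,0.0384,0,0,0,0]]'; python3 -m inch '[[0,0,0.0384,0,0,0,0],[0,0,0.0384,0,0,0,0],[0,0,0.0384,0,0,0,0],[0,0,0.0384,0,0,0,0],[0,0,0.0384,0,0,0,0],[0,0,0,0,0,0,0]]'; python3 - <<'E'
from rig import r,grab_frame; import pickle
for n in("scene","top"): pickle.dump(grab_frame(n),open(f"/tmp/{n}3.pkl","wb"))
from h import *
a=-0.0698; o=np.array([604.5,89.7]); ex=np.array([np.cos(a),np.sin(a)]); ey=np.array([-ex[1],ex[0]])
out=[]
for n,b in(("scene",(170,165,330,300)),("top",(150,110,290,260))):
    f=pickle.load(open(f"/tmp/{n}3.pkl","rb")); C=cloud(f); u0,v0,u1,v1=b
    im=f["pixels"][v0:v1,u0:u1,::-1]; out.append(cv2.resize(im,(400,400)))
    P=C.reshape(-1,3); X=(P[:,:2]-o)@ex; Y=(P[:,:2]-o)@ey; Z=P[:,2]
    q=(X<8)&(X>-110)&(abs(Y)<110)&(Z>70)&(Z<140); print(n,q.sum(),"floor z",np.median(Z[q&(X<-20)]))
    w=q&(Z>97)&(X>-20); print([(int(x),int(y),int(z)) for x,y,z in zip(X[w],Y[w],Z[w])][:40])
    g=(abs(Y)<120)&(Z>144)&(Z<153)&(X<-60)&(X>-200); print("panel X",np.percentile(X[g],[2,50,98]))
    h=(abs(Y)<40)&(Z>120)&(Z<135)&(X<-140)&(X>-220);print("bar",np.percentile(X[h],[5,50,95]) if h.any() else 0)
cv2.imwrite("pics/open.png",np.hstack(out))
E
```

```text
clock: 9.08
eef_pos: [428.0, 103.1, 188.1]
tcp_rot: [-3.14, 0.0, 1.495]
contact_force: [-0.5, -0.3, 0.6]
opening: 0.401
grasp_force: 0.0
clock: 9.75
eef_pos: [428.2, 103.1, 207.4]
tcp_rot: [-3.141, 0.0, 0.524]
contact_force: [0.7, 0.8, 1.0]
opening: 1.001
grasp_force: 0.0
clock: 10.25
eef_pos: [428.3, 103.2, 207.3]
tcp_rot: [-3.141, 0.001, -0.079]
contact_force: [0.1, 0.1, -0.3]
opening: 0.998
grasp_force: 0.0
scene 2149 floor z 88.66697414620148
[]
panel X [-135.53806375 -129.35966839 -123.43052404]
bar [-179.32466596 -174.68371465 -171.19883916]
top 2700 floor z 88.2891844649721
[(2, 58, 116), (3, 56, 115), (3, 53, 112), (3, 50, 112), (4, 47, 110), (4, 44, 114), (5, 42, 102), (1, 50, 107), (2, 49, 97)]
panel X [-136.60466363 -130.4340253  -124.89466677]
bar [-175.369473   -173.84113998 -172.45100788]
```

View pics/open.png

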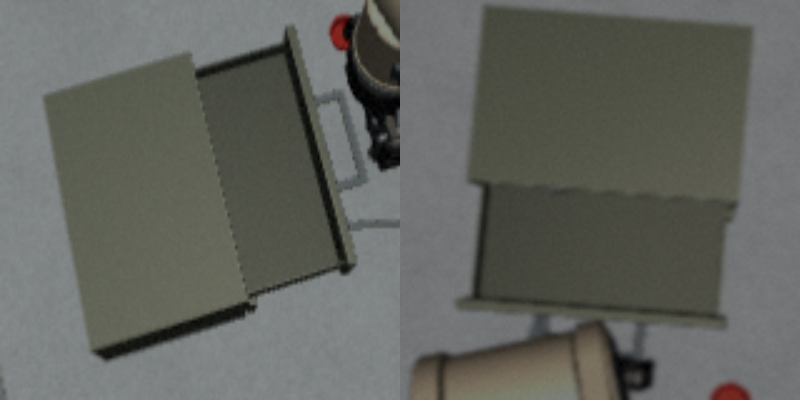

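Left, the scene view shows the drawer open, its front (345,250) 124 mm out, floor empty up to the roof edge. Right, the top view shows the roof edge with a slight notch near (560,190). There a small cluster of depth points at unit y 42–58, z 97–116 hints at the weight, so I feel there first. I go over the drawer and tilt.

```bash
python3 -m inch '[[0,0,0,0.5,-0.16,0,0],[0,0,0,0.88,-0.29,0,0],[0,0,0,0.88,-0.29,0,0],[0,0,0,0.88,-0.29,0,0],[0,0,0,0.88,-0.29,0,0],[0,0,0,0.88,-0.29,0,0],[0,0,0,0.88,-0.29,0,0],[0,0,0,0.31,-0.11,0,0]]'; python3 -m inch '[[0,0.037,0,0,0,0,0],[0,0.037,0,0,0,0,0],[0,0.037,0,0,0,0,0],[0,0.037,0,0,0,0,0],[0,0.037,0,0,0,0,0],[0,0.037,0,0,0,0,0],[0,0,0,0,0,0,0]]'; cat > go.py <<'E'
import sys; from h import *; from rig import r
from scipy.spatial.transform import Rotation as Ro
a=-0.0698; o=np.array([604.5,89.7]); ex=np.array([np.cos(a),np.sin(a)]); ey=np.array([-ex[1],ex[0]])
s=r.sense(); R=Ro.from_euler("xyz",s["tcp_rot"]).as_matrix(); p=s["eef_pos"]
print("unit pos",(p[:2]-o)@ex,(p[:2]-o)@ey,p[2],"F",s["contact_force"].round(1),"q",s["qpos"].round(2)); print("z_t",R[:,2].round(3),"x_t",R[:,0].round(3))
if len(sys.argv)>3:
    X,Y,z=map(float,sys.argv[1:4]); t=np.r_[o+X*ex+Y*ey,z] if len(sys.argv)==4 else np.array([X,Y,z])
    print("shift /25:",(R.T@(t-p)/25).round(3))
E
python3 go.py -24 50 157
```

```text
clock: 11.02
eef_pos: [587.7, 142.9, 207.2]
tcp_rot: [-3.141, -0.002, -0.071]
contact_force: [-0.1, 0.0, 0.6]
opening: 1.003
grasp_force: 0.0
clock: 11.6
eef_pos: [584.2, 135.2, 206.0]
tcp_rot: [3.121, -0.601, -0.073]
contact_force: [-0.3, 0.2, -1.2]
opening: 1.001
grasp_force: 0.0
unit pos -23.394644225525983 43.94100964430803 205.96893540731097 F [-0.3  0.2 -1.2] q [ 0.38  0.15  2.13 -0.72  0.41  2.63]
z_t [ 0.562 -0.062 -0.825] x_t [ 0.823 -0.06   0.565]
shift /25: [-1.128 -0.276  1.596]
```

The tilt drove joint 6 to 2.63, near its limit, so I take the equivalent grasp half a turn back.

```bash
python3 -m inch '[[0,0,-0.039,0,0,0,0],[0,0,-0.039,0,0,0,0],[0,0,-0.039,0,0,0,0],[0,0,-0.039,0,0,0,0],[0,0,-0.039,0,0,0,0],[0,0,-0.039,0,0,0,0],[0,0,-0.039,0,0,0,0],[0,0,-0.039,0,0,0,0]]'; python3 -m inch '[[0,0,-0.039,0,0,0,0],[0,0,-0.039,0,0,0,0],[0,0,-0.039,0,0,0,0],[0,0,-0.039,0,0,0,0],[0,0,-0.039,0,0,0,0],[0,0,-0.039,0,0,0,0],[0,0,-0.039,0,0,0,0],[0,0,-0.039,0,0,0,0]]';  python3 -m inch '[[0,0,-0.039,0,0,0,0],[0,0,-0.039,0,0,0,0],[0,0,-0.039,0,0,0,0],[0,0,-0.039,0,0,0,0],[0,0,-0.039,0,0,0,0],[0,0,-0.039,0,0,0,0],[0,0,-0.039,0,0,0,0],[0,0,-0.039,0,0,0,0]]'; python3 -m inch '[[0,0,-0.039,0,0,0,0],[0,0,-0.025,0,0,0,0],[0,0,0,0,0,0,0]]'; python3 go.py -24 50 157
```

```text
clock: 12.27
eef_pos: [587.0, 136.0, 207.6]
tcp_rot: [2.617, -0.303, 0.987]
contact_force: [0.1, 0.4, -0.7]
opening: 0.999
grasp_force: 0.0
clock: 12.93
eef_pos: [587.0, 136.0, 207.6]
tcp_rot: [2.585, 0.233, 1.818]
contact_force: [0.2, -0.4, 0.4]
opening: 1.001
grasp_force: 0.0
clock: 13.6
eef_pos: [587.0, 136.0, 207.6]
tcp_rot: [3.028, 0.589, 2.831]
contact_force: [-0.5, 1.1, -0.4]
opening: 0.998
grasp_force: 0.0
clock: 13.85
eef_pos: [587.0, 135.9, 207.6]
tcp_rot: [-3.121, 0.599, 3.07]
contact_force: [0.1, 0.9, -0.5]
opening: 0.996
grasp_force: 0.0
unit pos -20.73088187929772 44.91326177056835 207.6001328980736 F [ 0.1  0.9 -0.5] q [ 0.38  0.15  2.12 -0.7   0.42 -0.53]
z_t [ 0.561 -0.061 -0.826] x_t [-0.824  0.059 -0.564]
shift /25: [1.249 0.235 1.594]
```

```bash
python3 -m inch '[[0,0,0,0.42,0.08,0.53,0],[0,0,0,0.42,0.08,0.53,0],[0,0,0,0.42,0.08,0.53,0],[0,-0.016,0,0,0,0,0],[0,-0.016,0,0,0,0,0],[0,0,0,0,0,0,0],[0,0,0,0,0,0,0]]'; python3 go.py 27 50 97
```

```text
clock: 14.43
eef_pos: [584.8, 141.7, 162.7]
tcp_rot: [-3.116, 0.676, 3.07]
contact_force: [0.3, -0.0, 0.2]
opening: 1.0
grasp_force: 0.0
unit pos -23.266268756413975 50.479758694176034 162.71138103722072 F [ 0.3 -0.   0.2] q [ 0.42  0.23  2.21 -1.29  0.33  0.1 ]
z_t [ 0.622 -0.07  -0.78 ] x_t [-0.778  0.055 -0.625]
shift /25: [0.075 0.068 3.308]
```

Joint 4 is at −1.29 (limit −1.3). I fit a small kinematic model from the recorded joint/pose pairs and pick a tilt and heading that keep the joints in range.

```bash
cat > kin.py <<'E'
import numpy as np
from scipy.optimize import least_squares
from scipy.spatial.transform import Rotation as Ro
Rz=lambda t:Ro.from_euler("z",t).as_matrix(); Ry=lambda t:Ro.from_euler("y",t).as_matrix()
def fk(q,p):
    A=Rz(q[0]); B=A@Ry(q[1]); C=A@Ry(q[1]+q[2]); D=C@Rz(q[3])@Ry(q[4])
    return A@[p[0],0,p[1]]+B@[0,0,p[2]]+C@[p[3],0,p[4]]+D@[0,0,p[5]], D@Rz(q[5])
E
python3 - <<'E'
from kin import *; from rig import r; import pickle
s=r.sense()
D=[([-1.1484,.35356,1.63407,0,1.15518,-.0024],[257.4,-569.06,229.24]),([.17701,.34446,1.90926,0,.88895,.25266],[529.3,96.2,127.3]),
([.16539,.40451,1.87827,-.0012,.85144,.2421],[554.25,93.7,104.9]),([.38,.15,2.13,-.72,.41,2.63],[584.2,135.2,206]),([.38,.15,2.12,-.70,.42,-.53],[587,135.9,207.6]),(list(s["qpos"]),s["eef_pos"])]
f=lambda p:np.concatenate([(fk(q,p)[0]-x)*(1 if len(str(q[1]))>5 else .2) for q,x in D])
S=least_squares(lambda p:np.r_[f(p),(p-[0,300,450,0,400,250])*1e-3],[0,300,450,0,400,250.]); print(S.x.round(1),f(S.x).round(1)); pickle.dump(S.x,open("/tmp/kin.pkl","wb"))
Rm=Ro.from_euler("xyz",s["tcp_rot"]).as_matrix(); Q=fk(s["qpos"],S.x)[1]; print((Q.T@Rm).round(3))
off=Q.T@Rm; pickle.dump((S.x,off),open("/tmp/kin.pkl","wb"))
a=-0.0698; o=np.array([604.5,89.7]); ex=np.array([np.cos(a),np.sin(a)]); ey=np.array([-ex[1],ex[0]])
lo=[-2.63,-.92,.06,-1.3,0,-3.02];hi=[2.63,2.1,2.66,4.44,2.69,3.02]
def ik(t,R,q0):
    g=lambda q:np.r_[(fk(q,S.x)[0]-t)/100,((fk(q,S.x)[1]@off)-R).ravel()]
    return least_squares(g,np.clip(q0,np.array(lo)+.01,np.array(hi)-.01),bounds=(lo,hi))
for Y in(50,):
 for tilt in(32,36,40,45,50):
  for dz in(-.1,0,.1,.2):
   for flip in(0,1):
    T=np.radians(tilt); yw=a+dz
    R=Rz(yw)@Ry(-T)@Ro.from_euler("x",np.pi).as_matrix()@Rz(np.pi*flip)
    out=[]
    for X,z in((-24,157),(24,95)):
        t=np.r_[o+X*ex+Y*ey,z]; best=min((ik(t,R,q0) for q0 in ([.4,.25,2.2,-1,.4,0],[.3,.25,2.2,0,.4,0],[.3,.25,2.2,3,.4,0],[.3,.25,2.2,4.2,.4,2.])),key=lambda b:b.cost)
        out.append("%.4f %s"%(best.cost,best.x.round(2)))
    print(tilt,dz,flip,out)
E
```

```text
[  3.  293.9 563.9  58.  492.2 341.6] [-1.4 -0.5 -0.2  0.6 -1.4  0.2  0.3 -1.4  0.3  0.2  0.4 -0.2  0.1  0.4
  0.1 -0.  -0.8 -0.3]
[[-0. -1.  0.]
 [ 1. -0. -0.]
 [ 0.  0.  1.]]
32 -0.1 0 ['0.0000 [ 0.4   0.25  2.13 -0.82  0.4   2.84]', '0.0164 [ 0.33  0.42  2.16  4.44  0.24 -2.46]']
32 -0.1 1 ['0.0000 [ 0.4   0.25  2.13 -0.82  0.4  -0.3 ]', '0.0000 [ 0.36  0.41  2.07 -1.05  0.31 -0.09]']
32 0 0 ['0.0000 [ 0.36  0.23  2.14 -0.75  0.33  2.67]', '0.0000 [ 0.32  0.4   2.09 -1.03  0.24  2.93]']
32 0 1 ['0.0000 [ 0.36  0.23  2.14 -0.75  0.33 -0.47]', '0.0000 [ 0.32  0.4   2.09 -1.03  0.24 -0.21]']
32 0.1 0 ['0.0000 [ 0.32  0.22  2.16 -0.62  0.27  2.42]', '0.0000 [ 0.29  0.4   2.1  -0.94  0.17  2.73]']
32 0.1 1 ['0.0000 [ 0.32  0.22  2.16 -0.62  0.27 -0.72]', '0.0000 [ 0.29  0.4   2.1  -0.94  0.17 -0.42]']
32 0.2 0 ['0.0000 [ 0.28  0.22  2.17 -0.38  0.22  2.07]', '0.0000 [ 0.25  0.39  2.11 -0.64  0.1   2.31]']
32 0.2 1 ['0.0000 [ 0.28  0.22  2.17 -0.38  0.22 -1.07]', '0.0000 [ 0.25  0.39  2.11 -0.64  0.1  -0.83]']
36 -0.1 0 ['0.0219 [ 0.4   0.26  2.27  4.44  0.3  -2.43]', '0.0055 [ 0.36  0.
[... 2462 characters left out ...]
 -2.01]']
50 -0.1 1 ['0.0000 [0.52 0.31 2.3  4.35 0.55 0.91]', '0.0000 [0.45 0.5  2.23 4.1  0.58 1.13]']
50 0 0 ['0.0000 [ 0.46  0.3   2.33  4.12  0.48 -2.14]', '0.0000 [ 0.4   0.49  2.26  3.87  0.55 -1.91]']
50 0 1 ['0.0000 [0.46 0.3  2.33 4.12 0.48 1.01]', '0.0000 [0.4  0.49 2.26 3.87 0.55 1.23]']
50 0.1 0 ['0.0000 [ 0.39  0.28  2.35  3.85  0.43 -2.  ]', '0.0000 [ 0.34  0.48  2.28  3.63  0.52 -1.8 ]']
50 0.1 1 ['0.0000 [0.39 0.28 2.35 3.85 0.43 1.15]', '0.0000 [0.34 0.48 2.28 3.63 0.52 1.34]']
50 0.2 0 ['0.0000 [ 0.32  0.28  2.37  3.53  0.39 -1.81]', '0.0000 [ 0.27  0.48  2.29  3.37  0.51 -1.68]']
50 0.2 1 ['0.0000 [0.32 0.28 2.37 3.53 0.39 1.33]', '0.0000 [0.27 0.48 2.29 3.37 0.51 1.47]']
```

Tilt of 33° along the unit keeps joint 4 near −1, and with tips at unit x≈18 the roof clearance is unchanged. I reduce the tilt and line up.

```bash
python3 -m inch '[[0,0.016,0,0,0,0,0],[0,0.016,0,0,0,0,0],[0,0,0,0,0,0,0],[0,0,0,0,0,0,0]]'; python3 go.py -19.4 50 158
```

```text
clock: 14.77
eef_pos: [586.1, 140.2, 163.7]
tcp_rot: [-3.116, 0.605, 3.065]
contact_force: [0.1, 0.9, 0.2]
opening: 1.0
grasp_force: 0.0
unit pos -21.90853424701776 49.10190066081777 163.71520121435512 F [0.1 0.9 0.2] q [ 0.39  0.23  2.16 -0.95  0.35 -0.26]
z_t [ 0.565 -0.069 -0.822] x_t [-0.82   0.063 -0.568]
shift /25: [0.048 0.043 0.244]
```

```bash
python3 -m inch '[[0,0.008,0,0.05,-0.04,0.24,0],[0,0,0,0,0,0.5,0],[0,0,0,0,0,0.5,0],[0,0,0,0,0,0.2,0],[0,0,0,0,0,0,0]]'; python3 go.py 21.5 50 95; python3 -m inch '[[0,0,0,0,0,0.3,0],[0,0,0,0,0,0,0]]'; python3 -m inch '[[0,0,0,0,0,0.3,0],[0,0,0,0,0,0,0]]'; python3 go.py 21.5 50 95
```

```text
clock: 15.18
eef_pos: [602.8, 136.5, 130.6]
tcp_rot: [-3.115, 0.576, 3.065]
contact_force: [-0.3, -0.4, -0.1]
opening: 0.998
grasp_force: 0.0
unit pos -4.926407703382644 46.5444238823929 130.62882621922935 F [-0.3 -0.4 -0.1] q [ 0.36  0.31  2.13 -0.98  0.31 -0.24]
z_t [ 0.541 -0.068 -0.838] x_t [-0.836  0.064 -0.544]
shift /25: [-0.11   0.193  1.766]
clock: 15.35
eef_pos: [606.9, 136.3, 125.0]
tcp_rot: [-3.116, 0.576, 3.064]
contact_force: [-0.3, 0.1, 0.0]
opening: 0.998
grasp_force: 0.0
clock: 15.52
eef_pos: [611.0, 135.9, 119.0]
tcp_rot: [-3.117, 0.576, 3.064]
contact_force: [-0.2, -0.1, 0.0]
opening: 1.0
grasp_force: 0.0
unit pos 3.25246998400543 46.558024384797555 119.00685018799136 F [-0.2 -0.1  0. ] q [ 0.36  0.34  2.12 -1.04  0.3  -0.18]
z_t [ 0.541 -0.067 -0.838] x_t [-0.836  0.065 -0.545]
shift /25: [-0.088  0.174  1.198]
```

```bash
python3 -m inch '[[0,0,0,-0.05,0.17,0,0],[0,0,0,0,0,0.3,0],[0,0,0,0,0,0,0]]'; python3 -m inch '[[0,0,0,0,0,0.2,0],[0,0,0,0,0,0,0]]'; python3 -m inch '[[0,0,0,0,0,0.2,0],[0,0,0,0,0,0,0]]'; python3 -m inch '[[0,0,0,0,0,0.2,0],[0,0,0,0,0,0,0]]'; python3 go.py 21.5 50 95
```

```text
clock: 15.77
eef_pos: [616.8, 140.1, 113.6]
tcp_rot: [-3.118, 0.577, 3.063]
contact_force: [-0.3, 0.6, 0.1]
opening: 1.0
grasp_force: 0.0
clock: 15.93
eef_pos: [619.3, 139.4, 109.1]
tcp_rot: [-3.117, 0.576, 3.063]
contact_force: [-0.4, 0.1, -0.5]
opening: 0.999
grasp_force: 0.0
clock: 16.1
eef_pos: [622.0, 139.0, 104.6]
tcp_rot: [-3.117, 0.576, 3.063]
contact_force: [-0.7, 0.2, -0.5]
opening: 1.001
grasp_force: 0.0
clock: 16.27
eef_pos: [624.8, 138.6, 100.3]
tcp_rot: [-3.117, 0.576, 3.063]
contact_force: [-0.2, -0.7, -0.4]
opening: 0.997
grasp_force: 0.0
unit pos 16.848147919987102 50.16507795898403 100.27745546931943 F [-0.2 -0.7 -0.4] q [ 0.35  0.39  2.1  -1.13  0.28 -0.09]
z_t [ 0.541 -0.067 -0.838] x_t [-0.836  0.066 -0.545]
shift /25: [-0.041  0.002  0.278]
```

```bash
python3 -m inch '[[0,0,0,-0.04,0,0.2,0],[0,0,0,0,0,0,0]]'; python3 -m inch '[[0,0,0,0,0,0,0.3],[0,0,0,0,0,0,0.5],[0,0,0,0,0,0,0.5],[0,0,0,0,0,0,0.55]]' 30;  python3 -m inch '[[0,0,0,0,0,0,0.62],[0,0,0,0,0,0,0.75],[0,0,0,0,0,0,0.8],[0,0,0,0,0,0,0.8]]'; python3 go.py
```

```text
clock: 16.43
eef_pos: [628.5, 138.2, 96.7]
tcp_rot: [-3.117, 0.576, 3.063]
contact_force: [0.7, -0.1, -0.3]
opening: 1.001
grasp_force: 0.0
clock: 16.77
eef_pos: [628.2, 138.3, 97.3]
tcp_rot: [-3.118, 0.576, 3.063]
contact_force: [0.2, -0.2, -0.6]
opening: 0.461
grasp_force: 0.0
clock: 17.1
eef_pos: [628.4, 138.7, 97.7]
tcp_rot: [-3.118, 0.577, 3.063]
contact_force: [-2.6, 2.7, 5.4]
opening: 0.362
grasp_force: 29.5
unit pos 20.461072271726838 50.512506285048524 97.65645772852388 F [-2.6  2.7  5.4] q [ 0.35  0.4   2.1  -1.15  0.27 -0.07]
z_t [ 0.542 -0.066 -0.838] x_t [-0.835  0.066 -0.546]
```

The opening of 0.36 (~32 mm) at 30 N means the weight is between the pads. I lift 4 mm, draw it out level from under the roof, then raise it.

```bash
python3 -m inch '[[0,0,0,-0.05,0,-0.07,0.9],[0,0,0,-0.05,0,-0.07,0.9],[0,0,0,0,0,0,0.9]]' 40;  python3 -m inch '[[0,0,0,0.2,0,-0.13,0.9],[0,0,0,0.35,0,-0.225,0.9],[0,0,0,0.35,0,-0.225,0.9],[0,0,0,0.35,0,-0.225,0.9],[0,0,0,0.35,0,-0.225,0.9],[0,0,0,0,0,0,0.9]]'; python3 go.py -30 50 230
```

```text
clock: 17.35
eef_pos: [628.2, 138.0, 101.5]
tcp_rot: [-3.117, 0.576, 3.062]
contact_force: [-0.1, 0.1, -1.8]
opening: 0.351
grasp_force: 39.6
clock: 17.85
eef_pos: [578.6, 142.3, 100.4]
tcp_rot: [-3.116, 0.574, 3.063]
contact_force: [0.7, -1.2, -1.9]
opening: 0.356
grasp_force: 39.7
unit pos -29.531136668083402 50.664136985321434 100.43260205052133 F [ 0.7 -1.2 -1.9] q [ 0.4   0.35  2.19 -1.24  0.29  0.07]
z_t [ 0.539 -0.068 -0.839] x_t [-0.837  0.066 -0.543]
shift /25: [-2.8   -0.137 -4.359]
```

```bash
python3 -m inch '[[0,0,0,-0.4,0,-0.62,0.9],[0,0,0,-0.56,0,-0.87,0.9],[0,0,0,-0.56,0,-0.87,0.9],[0,0,0,-0.56,0,-0.87,0.9],[0,0,0,-0.56,0,-0.87,0.9],[0,0,0,-0.16,0,-0.25,0.9],[0,0,0,0,0,0,0.9]]'; python3 go.py 530 -200 230 w; python3 - <<'E'
from h import *; from rig import grab_frame,r
o=[]
p=r.sense()["eef_pos"]
for n in("scene","top"):
    f=grab_frame(n); pickle.dump(f,open(f"/tmp/{n}4.pkl","wb")); T=np.linalg.inv(f["cam_to_world"]); q=T[:3,:3]@(p+[0,0,10])+T[:3,3]
    uv=cv2.projectPoints(q.reshape(1,3),np.zeros(3),np.zeros(3),K(f),np.array(f["dist"],float))[0].ravel(); print(n,uv)
    u,v=uv.astype(int); im=f["pixels"][max(v-30,0):v+30,u-30:u+30,::-1]; o.append(cv2.resize(im,(400,400),interpolation=cv2.INTER_CUBIC))
cv2.imwrite("pics/held.png",np.hstack(o))
E
```

```text
clock: 18.43
eef_pos: [582.1, 145.8, 233.1]
tcp_rot: [-3.12, 0.58, 3.061]
contact_force: [-0.4, -0.1, -1.4]
opening: 0.35
grasp_force: 40.2
unit pos -26.300690602817657 54.36423754571886 233.13938111869953 F [-0.4 -0.1 -1.4] q [ 0.4   0.11  2.09 -0.6   0.5  -0.62]
z_t [ 0.545 -0.066 -0.836] x_t [-0.834  0.067 -0.548]
shift /25: [  0.871 -13.959  -0.118]
scene [271.98737265 230.2061914 ]
top [196.53402069 188.31710208]
```

View pics/held.png

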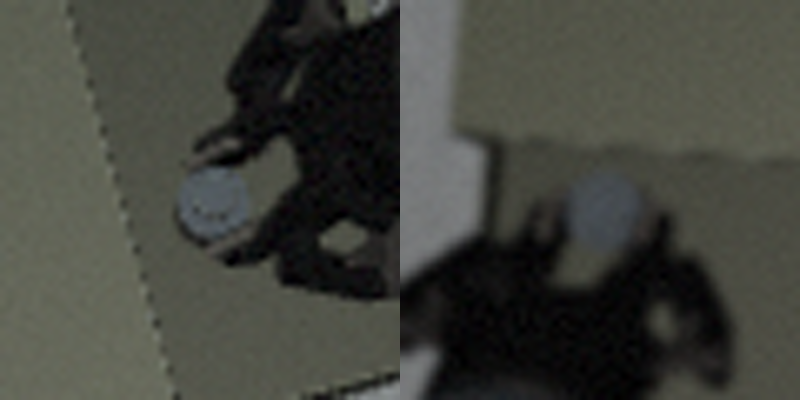

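The crops show the weight held upright between the fingers, at (213,203) in the scene crop and (605,208) in the top crop, with fingers on either side. I compute its axis relative to the TCP.

```bash
python3 - <<'E'
from h import *
p=np.array([582.1,145.8,233.1])
for n,px in(("scene",(241+213*.15+.0+.5,200+203*.15)),("top",(166+205*.15,158+208*.15))):
    f=pickle.load(open(f"/tmp/{n}4.pkl","rb")); 
    for z in(250,258): print(n,z,(plane(f,[px],z)[0]-p).round(1))
    C=cloud(f); u,v=map(int,px); q=C[v-4:v+5,u-4:u+5]; print("z range",np.percentile(q[...,2],[5,25,50,75,95]).round(), )
    m=(q[...,2]>240); print((np.median(q[m],0)-p).round(1))
E
```

```text
scene 250 [-3.   3.3 16.9]
scene 258 [-2.1  4.9 24.9]
z range [248. 250. 259. 264. 266.]
[-0.7  3.7 26.1]
top 250 [-2.8 -1.7 16.9]
top 258 [-3.2 -2.8 24.9]
z range [246. 249. 258. 262. 264.]
[-2.9 -1.5 24.7]
```

```bash
python3 - <<'E'
from kin import *; import pickle; from rig import r
P,off=pickle.load(open("/tmp/kin.pkl","rb")); s=r.sense(); R=Ro.from_euler("xyz",s["tcp_rot"]).as_matrix(); q=s["qpos"]
lo=[-2.63,-.92,.06,-1.3,0,-3.02];hi=[2.63,2.1,2.66,4.44,2.69,3.02]
W=[(582,y,233) for y in range(146,-337,-48)]+[(589,-336,233),(589,-336,150),(589,-336,94)]
for t in W:
    b=least_squares(lambda q:np.r_[(fk(q,P)[0]-t)/100,((fk(q,P)[1]@off)-R).ravel()],q,bounds=(lo,hi)); q=b.x; print(t,"%.5f"%b.cost,q.round(2))
E
```

```text
(582, 146, 233) 0.00000 [ 0.4   0.11  2.08 -0.59  0.51 -0.62]
(582, 98, 233) 0.00000 [ 0.3   0.09  2.11 -0.52  0.46 -0.77]
(582, 50, 233) 0.00000 [ 0.18  0.07  2.13 -0.42  0.42 -0.96]
(582, 2, 233) 0.00000 [ 0.06  0.06  2.15 -0.28  0.38 -1.19]
(582, -46, 233) 0.00000 [-0.06  0.06  2.15 -0.1   0.37 -1.46]
(582, -94, 233) 0.00000 [-0.18  0.07  2.14  0.08  0.37 -1.73]
(582, -142, 233) 0.00000 [-0.29  0.08  2.11  0.24  0.38 -1.97]
(582, -190, 233) 0.00000 [-0.4   0.11  2.08  0.37  0.41 -2.18]
(582, -238, 233) 0.00000 [-0.5   0.14  2.04  0.47  0.45 -2.35]
(582, -286, 233) 0.00000 [-0.58  0.18  2.    0.53  0.5  -2.48]
(582, -334, 233) 0.00000 [-0.66  0.23  1.94  0.57  0.54 -2.58]
(589, -336, 233) 0.00000 [-0.66  0.24  1.93  0.57  0.54 -2.57]
(589, -336, 150) 0.00000 [-0.66  0.36  1.99  0.8   0.4  -2.82]
(589, -336, 94) 0.00024 [-0.65  0.45  2.01  0.98  0.33 -3.02]
```

```bash
python3 go.py 585 -300 235 w; python3 -m inch '[[0,0,0,0,-0.5,0,0.9],[0,0,0,0.06,-0.97,0,0.9],[0,0,0,0.06,-0.97,0,0.9],[0,0,0,0.06,-0.97,0,0.9],[0,0,0,0.06,-0.97,0,0.9],[0,0,0,0.06,-0.97,0,0.9],[0,0,0,0.06,-0.97,0,0.9],[0,0,0,0.06,-0.97,0,0.9]]' 40 | tail -5;  python3 -m inch '[[0,0,0,0,-0.97,0,0.9],[0,0,0,0,-0.97,0,0.9],[0,0,0,0,-0.97,0,0.9],[0,0,0,0,-0.97,0,0.9],[0,0,0,0,-0.97,0,0.9],[0,0,0,0,-0.97,0,0.9],[0,0,0,0,-0.97,0,0.9],[0,0,0,0,-0.5,0,0.9]]'; python3 go.py 589 -336 210 w
```

```text
unit pos -28.045903886260888 53.39544063020002 229.54681234913954 F [-0.1 -1.  -2.5] q [ 0.4   0.12  2.09 -0.6   0.5  -0.61]
z_t [ 0.54  -0.068 -0.839] x_t [-0.836  0.066 -0.544]
shift /25: [ -1.459 -17.703   1.127]
eef_pos: [553.5, -36.7, 225.9]
tcp_rot: [-3.116, 0.572, 3.063]
contact_force: [0.6, 0.0, -1.7]
opening: 0.353
grasp_force: 40.2
clock: 19.87
eef_pos: [536.9, -219.0, 229.6]
tcp_rot: [-3.118, 0.572, 3.06]
contact_force: [1.1, -0.7, -2.6]
opening: 0.354
grasp_force: 40.3
unit pos -45.95170461330106 -312.65098572655904 229.58113397790916 F [ 1.1 -0.7 -2.6] q [-0.51  0.07  2.14  0.5   0.44 -2.39]
z_t [ 0.538 -0.068 -0.84 ] x_t [-0.838  0.068 -0.542]
shift /25: [-1.644 -4.447  2.096]
```

```bash
python3 -m inch '[[0.0173,0,0.0267,0,0,0,0.9],[0.0173,0,0.0267,0,0,0,0.9],[0.0173,0,0.0267,0,0,0,0.9],[0.0173,0,0.0267,0,0,0,0.9],[0,0,0,0,0,0,0.9]]'; python3 go.py 588 -336 150 w; python3 - <<'E'
from kin import *; import pickle; from rig import r
P,off=pickle.load(open("/tmp/kin.pkl","rb")); s=r.sense(); R=Ro.from_euler("xyz",s["tcp_rot"]).as_matrix(); q=s["qpos"]
lo=[-2.63,-.92,.06,-1.3,0,-3.02];hi=[2.63,2.1,2.66,4.44,2.69,3.02]
for t in((588,-336,150),(588,-336,92)):
    b=least_squares(lambda q:np.r_[(fk(q,P)[0]-t)/100,((fk(q,P)[1]@off)-R).ravel()],q,bounds=(lo,hi)); q=b.x; print(t,"%.5f"%b.cost,q.round(2))
E
```

```text
clock: 20.28
eef_pos: [534.7, -216.3, 227.1]
tcp_rot: [-3.117, 0.564, 2.811]
contact_force: [-0.5, 1.1, -2.1]
opening: 0.351
grasp_force: 40.3
unit pos -48.338071672461815 -310.1252954560658 227.12000380786463 F [-0.5  1.1 -2.1] q [-0.39  0.06  2.16  0.02  0.36 -1.64]
z_t [ 0.498 -0.197 -0.845] x_t [-0.799  0.274 -0.535]
shift /25: [-1.368 -3.724  4.61 ]
(588, -336, 150) 0.00000 [-0.57  0.34  2.02  0.42  0.25 -2.19]
(588, -336, 92) 0.00000 [-0.57  0.44  2.05  0.79  0.15 -2.56]
```

```bash
python3 -m inch '[[0,0,0,-0.15,-0.4,0.5,0.9],[0,0,0,-0.27,-0.74,0.91,0.9],[0,0,0,-0.27,-0.74,0.91,0.9],[0,0,0,-0.27,-0.74,0.91,0.9],[0,0,0,-0.27,-0.74,0.91,0.9],[0,0,0,-0.14,-0.36,0.47,0.9],[0,0,0,0,0,0,0.9]]'; python3 go.py 588.8 -336.7 106 w
```

```text
clock: 20.87
eef_pos: [589.5, -338.4, 149.4]
tcp_rot: [-3.115, 0.565, 2.817]
contact_force: [-0.1, -0.0, -2.6]
opening: 0.351
grasp_force: 40.3
unit pos 14.91865609114116 -428.14968607182715 149.4073019496519 F [-0.1 -0.  -2.6] q [-0.58  0.34  2.01  0.44  0.26 -2.22]
z_t [ 0.499 -0.196 -0.844] x_t [-0.8    0.27  -0.535]
shift /25: [0.972 0.095 1.438]
```

```bash
python3 -m inch '[[0,0,0,0.3,0.03,0.45,0.9],[0,0,0,0.35,0.03,0.52,0.9],[0,0,0,0.3,0.03,0.45,0.9],[0,0,0,0,0,0,0.9],[0,0,0,0,0,0,0.9]]'; python3 go.py 588.8 -336.7 96 w; python3 - <<'E'
from h import *; from rig import grab_frame,r
o=[]; p=r.sense()["eef_pos"]
for n in("scene","top"):
    f=grab_frame(n); pickle.dump(f,open(f"/tmp/{n}5.pkl","wb")); C=cloud(f)
    T=np.linalg.inv(f["cam_to_world"]); q=T[:3,:3]@p+T[:3,3]
    uv=cv2.projectPoints(q.reshape(1,3),np.zeros(3),np.zeros(3),K(f),np.array(f["dist"],float))[0].ravel()
    P=C.reshape(-1,3); d=P[:,:2]-[586,-335.5]; m=(np.hypot(*d.T)<60)
    b=m&(P[:,2]>116)&(P[:,2]<150)&(np.hypot(*(P[:,:2]-p[:2]-[-3,1]).T)<20); print(n,"weight top",b.sum(),np.median(P[b],0).round(1),np.percentile(P[b,2],[5,25,50,75,95]).round(1)); print("pan z",np.median(P[m&(P[:,2]<92)&(P[:,2]>70),2]))
    u,v=uv.astype(int); im=f["pixels"][v-36:v+36,u-36:u+36,::-1]; o.append(cv2.resize(im,(400,400),interpolation=cv2.INTER_CUBIC))
cv2.imwrite("pics/overpan.png",np.hstack(o))
E
```

```text
clock: 21.28
eef_pos: [588.8, -334.1, 109.3]
tcp_rot: [-3.116, 0.566, 2.817]
contact_force: [-0.2, -0.3, -2.1]
opening: 0.352
grasp_force: 40.3
unit pos 13.90683905647159 -423.83346351215056 109.30722887403675 F [-0.2 -0.3 -2.1] q [-0.57  0.4   2.04  0.66  0.17 -2.44]
z_t [ 0.5   -0.195 -0.844] x_t [-0.8    0.269 -0.536]
shift /25: [ 0.258 -0.088  0.469]
scene weight top 70 [ 587.1 -332.5  132.2] [121.  125.9 132.2 140.5 144.1]
pan z 84.23010982657752
top weight top 105 [ 585.7 -333.1  131.3] [122.9 127.2 131.3 141.3 144.6]
pan z 84.05454403295812
```

View pics/overpan.png

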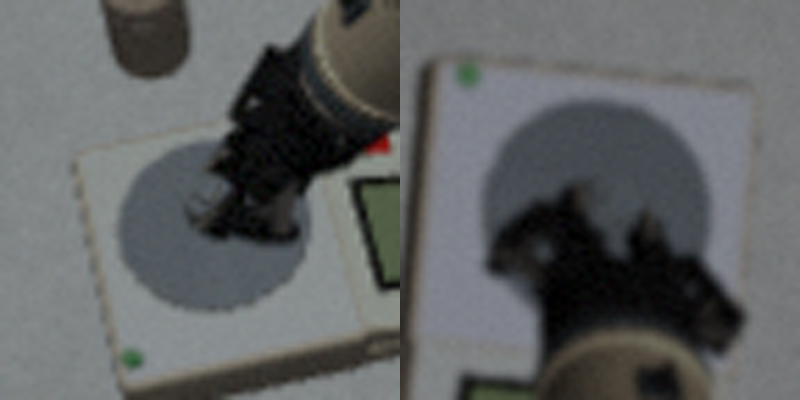

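The crops show the weight above the pan, at (210,200) over the grey disc on the left and between the fingers at (610,200) on the right, with nothing else near. Its bottom is 15–16 mm above the pan, so I descend in small steps and watch the force.

```bash
python3 -m inch '[[0,0,0,0.085,-0.03,0.135,0.9],[0,0,0,0.085,-0.03,0.135,0.9],[0,0,0,0.064,-0.02,0.1,0.9],[0,0,0,0,0,0,0.9],[0,0,0,0,0,0,0.9]]'; for i in 1; do python3 -m inch '[[0,0,0,0.043,0,0.068,0.9],[0,0,0,0,0,0,0.9],[0,0,0,0,0,0,0.9]]'; done; python3 -m inch '[[0,0,0,0.032,0,0.05,0.9],[0,0,0,0,0,0,0.9],[0,0,0,0,0,0,0.9]]'
```

```text
clock: 21.8
eef_pos: [589.6, -337.3, 100.7]
tcp_rot: [-3.115, 0.57, 2.817]
contact_force: [-0.3, -0.3, -1.1]
opening: 0.352
grasp_force: 40.3
clock: 22.05
eef_pos: [589.3, -337.2, 98.0]
tcp_rot: [-3.116, 0.569, 2.816]
contact_force: [0.1, 0.2, -1.4]
opening: 0.356
grasp_force: 40.3
clock: 22.3
eef_pos: [589.2, -337.1, 96.1]
tcp_rot: [-3.116, 0.569, 2.816]
contact_force: [-0.4, 0.0, -2.8]
opening: 0.353
grasp_force: 40.3
```

```bash
python3 -m inch '[[0,0,0,0.032,0,0.05,0.9],[0,0,0,0,0,0,0.9],[0,0,0,0,0,0,0.9]]'; python3 -m inch '[[0,0,0,0.032,0,0.05,0.9],[0,0,0,0,0,0,0.9],[0,0,0,0,0,0,0.9]]'; python3 - <<'E'
from h import *; from rig import r,grab_frame
import numpy as np
F=[];
for i in range(6):
    f=grab_frame("top" if i%2 else "scene"); F.append(r.sense()["contact_force"]); P=cloud(f).reshape(-1,3)
    m=(np.hypot(P[:,0]-586,P[:,1]+335.5)<58)&(P[:,2]<92)&(P[:,2]>70); print(np.median(P[m,2]).round(2),m.sum())
print(np.mean(F,0).round(2),np.std(F,0).round(2),r.sense()["eef_pos"].round(1))
E
```

```text
clock: 22.55
eef_pos: [589.1, -337.2, 94.6]
tcp_rot: [-3.116, 0.569, 2.816]
contact_force: [-0.3, -0.2, -2.7]
opening: 0.352
grasp_force: 40.3
clock: 22.8
eef_pos: [589.3, -337.3, 93.3]
tcp_rot: [-3.116, 0.569, 2.816]
contact_force: [0.8, 1.4, -2.2]
opening: 0.358
grasp_force: 40.4
83.63 369
83.68 549
83.61 378
83.78 546
83.3 373
83.61 545
[ 0.16  0.03 -1.75] [0.31 0.16 0.51] [ 589.2 -337.3   93.3]
```

```bash
cat > panz.py <<'E'
from h import *; from rig import r,grab_frame
F=[];Z=[]
for i in range(4):
    f=grab_frame("top" if i%2 else "scene"); F.append(r.sense()["contact_force"]); P=cloud(f).reshape(-1,3)
    m=(np.hypot(P[:,0]-586,P[:,1]+335.5)<58)&(P[:,2]<92)&(P[:,2]>70); Z.append(np.median(P[m,2]))
print(np.round(Z,2),np.mean(F,0).round(2),r.sense()["eef_pos"].round(1))
E
python3 -m inch '[[0,0,0,0.032,0,0.05,0.9],[0,0,0,0,0,0,0.9],[0,0,0,0,0,0,0.9]]'; python3 panz.py;  python3 -m inch '[[0,0,0,0.022,0,0.034,0.9],[0,0,0,0,0,0,0.9],[0,0,0,0,0,0,0.9]]'; python3 panz.py
```

```text
clock: 23.35
eef_pos: [589.3, -337.3, 91.8]
tcp_rot: [-3.116, 0.569, 2.816]
contact_force: [0.3, 0.1, -0.2]
opening: 0.354
grasp_force: 40.5
[82.09 82.06 82.14 82.26] [ 0.41  0.33 -0.21] [ 589.3 -337.3   91.9]
clock: 23.8
eef_pos: [589.2, -337.3, 90.8]
tcp_rot: [-3.116, 0.569, 2.816]
contact_force: [-0.2, -0.1, 0.4]
opening: 0.348
grasp_force: 40.5
[81.33 81.21 81.31 81.58] [ 0.41 -0.1  -0.04] [ 589.2 -337.3   90.9]
```

The pan is down 2.7 mm and the wrist force is about 0, so the pan carries the weight. I open slowly and retreat along the fingers.

```bash
python3 -m inch '[[0,0,0,0,0,0,0.6],[0,0,0,0,0,0,0.55],[0,0,0,0,0,0,0.4],[0,0,0,0,0,0,0.2],[0,0,0,0,0,0,0],[0,0,0,0,0,0,0],[0,0,0,0,0,0,0]]' 20; python3 panz.py; python3 -m inch '[[0,0,0,0,0,-0.2,0],[0,0,0,0,0,-0.4,0],[0,0,0,0,0,-0.6,0],[0,0,0,0,0,-0.8,0],[0,0,0,0,0,-0.9,0],[0,0,0,0,0,-0.9,0],[0,0,0,0,0,-0.9,0],[0,0,0,0,0,-0.5,0]]'; python3 go.py
```

```text
clock: 24.58
eef_pos: [589.1, -337.3, 90.7]
tcp_rot: [-3.116, 0.569, 2.816]
contact_force: [0.6, -0.5, 0.2]
opening: 0.996
grasp_force: 0.0
[81.58 81.52 81.47 81.59] [-0.07  0.08 -0.12] [ 589.1 -337.3   90.8]
clock: 25.45
eef_pos: [523.3, -311.6, 202.2]
tcp_rot: [-3.115, 0.57, 2.816]
contact_force: [-0.7, 0.2, -0.9]
opening: 1.002
grasp_force: 0.0
unit pos -53.053802540628624 -406.02815185940085 202.18113189997086 F [-0.7  0.2 -0.9] q [-0.61  0.15  2.12  0.4   0.34 -2.19]
z_t [ 0.503 -0.198 -0.841] x_t [-0.797  0.269 -0.54 ]
```

Final check: the weight on the pan, the drawer and the other objects.

```bash
python3 -m inch '[[0,0,0,0.3,0,-0.9,0],[0,0,0,0.3,0,-0.9,0],[0,0,0,0,0,0,0],[0,0,0,0,0,0,0],[0,0,0,0,0,0,0],[0,0,0,0,0,0,0]]'; python3 - <<'E'
from h import *; from rig import grab_frame
a=-0.0698; o=np.array([604.5,89.7]); ex=np.array([np.cos(a),np.sin(a)]); ey=np.array([-ex[1],ex[0]])
out=[]
for n in("scene","top"):
    f=grab_frame(n); P=cloud(f).reshape(-1,3); d=np.hypot(P[:,0]-586,P[:,1]+335.5)
    w=(d<60)&(P[:,2]>100)&(P[:,2]<130); print(n,"weight",w.sum(),P[w].mean(0).round(1),np.percentile(P[w,2],[5,50,95]).round(1),"pan",np.median(P[(d<58)&(P[:,2]<92)&(P[:,2]>70),2]).round(2))
    X=(P[:,:2]-o)@ex; Y=(P[:,:2]-o)@ey; g=(abs(Y)<120)&(P[:,2]>144)&(P[:,2]<153)&(X<-60)&(X>-200); print("panel",np.percentile(X[g],[2,98]).round(1))
    g0=pickle.load(open(f"/tmp/{n}0.pkl","rb"))
    for k,m in (("red",lambda h:((h[...,0]<8)|(h[...,0]>172))&(h[...,1]>130)&(h[...,2]>60)),):
        for fr in(g0,f):
            c,_=cv2.findContours(m(cv2.cvtColor(fr["pixels"],cv2.COLOR_RGB2HSV)).astype(np.uint8),cv2.RETR_EXTERNAL,cv2.CHAIN_APPROX_NONE); print([np.round(cv2.minEnclosingCircle(x)[0],1).tolist() for x in c if cv2.contourArea(x)>15])
    out.append(f["pixels"][:,:,::-1])
cv2.imwrite("pics/end.png",cv2.resize(np.hstack(out),(800,300),interpolation=cv2.INTER_AREA))
E
```

```text
clock: 25.95
eef_pos: [489.6, -298.9, 229.5]
tcp_rot: [-3.116, 0.569, 2.816]
contact_force: [0.2, -0.1, 0.9]
opening: 0.999
grasp_force: 0.0
scene weight 62 [ 589.7 -330.1  111.9] [101.6 109.4 123.6] pan 81.49
panel [-135.5 -123.4]
[[307.7, 175.7], [253.0, 103.5], [210.6, 70.6]]
[[307.7, 175.7], [210.6, 70.6]]
top weight 87 [ 586.  -334.7  112.1] [103.8 109.6 123.3] pan 81.83
panel [-136.6 -124.9]
[[265.2, 260.2], [371.0, 232.4], [429.0, 195.0]]
[[265.1, 260.2], [371.0, 232.0], [429.0, 195.0]]
```

View pics/end.png

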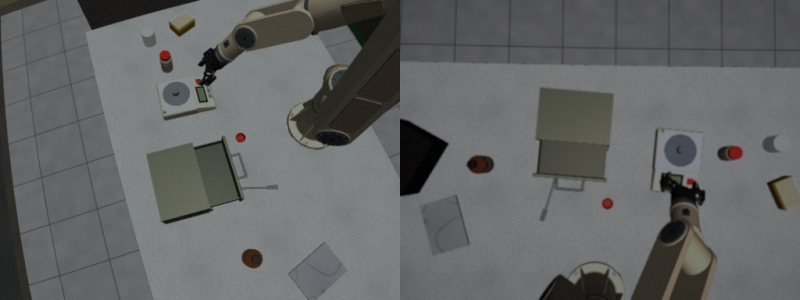

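The picture shows the weight upright in the middle of the pan ((176,93) left, (680,150) right). The drawer is open at its stop, the lower drawer shut, and the cap, jar, bottle and spatula are where they were. The arm is clear, so I hand the job in.

```bash
python3 -c "
from rig import r
print(r.sign_off())"
```

```text
the job is handed in; nothing more can be done
None
```

The 200 g weight is standing upright in the middle of the balance pan, the upper drawer is open at its stop, the lower drawer and the other things look undisturbed in the last pictures, and the job is handed in at about 26 s; the first try at the handle missed, and on the second the gripper's knuckle touched the drawer front at about 22 N.

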